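# Run the specimen cups home on the rail and shut the keeper

## Robot

A 6-joint arm with a two-finger parallel gripper is mounted at the origin on a cart in front of the work surface, level with it; the furniture and walls round the work are solid. World frame = base frame: x ahead of the robot, y to its left, z up, the work surface at z = 0. Lengths are in m, angles in degrees, forces in N, time in s.
With the tool pointing down it reaches from about 0.4 to 0.825 m from the base axis. Payload 7 kg.
Tool frame: the origin (TCP) lies at the very end of the fingers, on their centre line; the grasp point (between the pads) lies r.pinch_z behind it (r.pinch_z is the distance from the TCP to the grasp point, in m); z points along the fingers, y is the direction in which the jaws open and shut (so a half turn about z gives the same grasp; the last joint's range is limited). The gripper opens to 88 mm and grips with 3 to 60 N. Pads are 19 mm wide; open, the fingers measure 130 mm over their backs; the gripper's body (78 mm by 193 mm) begins 47 mm behind the grasp point.
Start: joints at [-48.065, 20.546, 0.682, 0, -70.136, -16.507], TCP at [0.29, -0.61, 0.227] pointing down, gripper open.
Joint ranges: [-176.03, 176.03], [-82.01, 121.73], [-58.28, 71.71], [-173.87, 95.51], [-174.79, -0.11], [-173.66, 173.66]. Speed limits (degrees/s): [136.94, 136.94, 172.46, 180, 180, 180].

## Interface

Orientations are given as [roll, pitch, yaw] about the fixed x, y, z axes, in that order (R = Rz(yaw) Ry(pitch) Rx(roll)).
In Python, from plant import r gives the robot as it stands. The module is installed in compiled form; this text tells all that it offers.
- The arm moves only by the tool servo_tool, never from a script. Its argument "steps" is a list of rows, each a list of 5 numbers: the finger opening in cm, from 0 to 8.76, then the shift along the tool's x, y, z in cm, then the turn about the tool's z in degrees. In form: [[fingers, x, y, z, spin], ...]. A call has 1 to 8 rows; each row shifts and turns the commanded pose from where the row before left it, along the tool's axes as they then stand; what a row does not reach is not made up. A row lasts 1/8 s, in which the tool goes at most 62.5 mm and 10.7 degrees, less where a joint would pass 70% of its speed; a pose out of reach is approached as far as the arm can. A call with a gripper value outside its range is refused whole. The fingers move at their own pace and stop on an object; "squeeze" is the grip in N (left out, the last holds). Time passes only in rows, so rows that do not move let the fingers close. It gives the time, the measured TCP pose, the force and the opening at its end, in the units of the state.
- r.get_state(): the state, without advancing time (a new reading comes with each control period).
- r.capture(name): name is "side" or "top"; returns the picture (420x560x3 uint8, red, green, blue); there is no depth.
- r.calibration(name): a dict with "K" (3x3 intrinsics, pixels), "rvec" (rotation vector, rad) and "tvec" (3), from world to camera coordinates, as OpenCV has them. Camera axes: x right, y down, z forward; pixel columns grow to the right and rows downward; lengths in m; the calibration is good to about 2 mm. A picture is of the moment at which its call begins. calibration takes no time and is no camera call.
- r.close_job(): hands the job in, once; it reports no verdict.
The state is a dict: "time_s": time; "joints": joint angles; "qd": joint speeds; "joint_torque": joint torques, N m; "tcp_pos": TCP position; "eef_rot": TCP orientation; "contact_force": force on the tool from outside, world axes, zero at the start; "moment": the same for the moment, N m; "gripper_width": finger opening in m.
Only numpy, scipy, OpenCV 4.12 (cv2) and the standard library are available. Lean on these libraries where they do the work, as an engineer would, in place of code of your own. Each camera call takes 0.05 s, during which the arm holds its last target.

## Task

With the fingertips against the last cup only, the one at the rail's open end, gently push the whole row of white-lidded specimen cups along the rail as one train until the first is against the end stop and all are touching. Then push the gate's black post round so that the gate swings fully across the rail behind the row. Do not squeeze, lift or tip any cup, do not touch the other three, and leave everything else on the worktop where it is.

Things in the scene. Friction and masses are not known exactly. Their poses are not given: they have to be found in the camera images.
- rail: Fixed aluminium channel on the worktop. Origin on the worktop under the channel; y along it to the end stop, x across it (away from the robot), z up. In mm: base plate x -50..50, y -222..190, 4 thick (cups stand on it); side walls 5 thick, inner faces x = -31 and 31, tops z = 20; end stop across the +y end, inner face y = 180, top z = 44. The -y end is open.
- stop_face (a point): Middle of the end stop's inner face, at (0, 180, 30) mm in the rail's frame; same axes as the rail.
- gate (a joint): Keeper gate: steel bar 90 mm long, 10 wide, 26 to 34 mm above the worktop, on an upright pivot on the robot's side of the rail; counterclockwise from above is positive. 0: outside the channel, pointing from the pivot along rail -y; negative (to -0.5): further out; 1.571 (its stop): across the channel, closed. Friction (0.04 N m) holds it where left. Starts -0.35 to 0.
- gate_pivot (a point): Axis of the gate's pivot, fixed at (-50, -64, 30) mm in the rail's frame; the pivot head is 18 mm in diameter and ends 45 mm above the worktop.
- gate_post (a point): Black upright finger post on the gate's bar, 75 mm from the pivot axis, 12 mm in diameter, from the bar up to 64 mm above the worktop; this point is on its axis, 64 mm above the worktop. It moves with the gate.
- cup_1: White-lidded cup, an upright cylinder 58 mm in diameter, 75 mm tall, 0.13 to 0.25 kg, closed lid; first, nearest the end stop. Origin at the centre of its underside (4 mm above the worktop), z up. With the row fully home its origin is at y = 151 mm in the rail's frame.
- cup_2: White-lidded cup, an upright cylinder 58 mm in diameter, 75 mm tall, 0.13 to 0.25 kg, closed lid; second from the end stop. Origin at the centre of its underside (4 mm above the worktop), z up. With the row fully home its origin is at y = 93 mm in the rail's frame.
- cup_3: White-lidded cup, an upright cylinder 58 mm in diameter, 75 mm tall, 0.13 to 0.25 kg, closed lid; third from the end stop. Origin at the centre of its underside (4 mm above the worktop), z up. With the row fully home its origin is at y = 35 mm in the rail's frame.
- cup_4: White-lidded cup, an upright cylinder 58 mm in diameter, 75 mm tall, 0.13 to 0.25 kg, closed lid; last, at the open end of the row: the only one to be pushed on. Origin at the centre of its underside (4 mm above the worktop), z up. With the row fully home its origin is at y = -23 mm in the rail's frame. The four start touching, as one row, 60 to 110 mm short of the end stop.
- yellow_cup: Bystander: a loose specimen cup like the others but with a yellow lid, 58 mm in diameter, 75 mm tall, standing on the worktop beyond the rail, not in it. Origin under its centre. Not part of the row.
- cover_box: Bystander: small loose cardboard box 34x34x22 mm on the robot's side of the rail. Origin under its centre.
- pen: Bystander: loose marker pen 135 mm long, 17 mm thick, lying along y on the robot's side of the rail. Origin under its centre.
- big_jar: Bystander: loose lidded jar 62 mm in diameter, 104 mm tall, at the right back. Origin under its centre.
- slide_carton: Bystander: loose small carton 32x82x30 mm, at the right. Origin under its centre.
Things that resemble listed ones, but are neither listed nor needed, are in the scene too. Leave any purple or red look-alike of the cup_4 alone. What is shaped like the cup_1 but pink is not meant.

How it is judged (in metres and radians):
On the way, in this order (a step that is already met when the one before it is completed fails the run):
1. the row of four cups is home against the end stop, the gate still open (y of cup_1 in the frame of rail above 0.147 m and y of cup_2 in the frame of rail above 0.089 m and y of cup_3 in the frame of rail above 0.031 m and y of cup_4 in the frame of rail above -0.027 m and value of joint gate below 0.6 rad), for 0.2 s.
2. the gate is swung fully across behind the row (y of cup_1 in the frame of rail above 0.147 m and y of cup_2 in the frame of rail above 0.089 m and y of cup_3 in the frame of rail above 0.031 m and y of cup_4 in the frame of rail above -0.027 m and value of joint gate above 1.45 rad), for 0.2 s.
At the end, for the whole second after the job is handed in: All four cups stand upright on the rail's floor, each within 4 mm of its place in the closed-up row against the end stop, at rest, and the gate is closed to at least 1.45 of 1.571 rad (all of step 2 and angle between each of cup_1, cup_2, cup_3, cup_4's own z axis and vertical below 0.1 rad and z of each of cup_1, cup_2, cup_3, cup_4 in the frame of rail below 0.009 m and linear speed of each of cup_1, cup_2, cup_3, cup_4 below 0.02 m/s); the robot touches nothing.
It fails at once if a cup of the row is lifted off the rail's floor (z of any of cup_1, cup_2, cup_3, cup_4 in the frame of rail above 0.014 m).
It fails at once if a cup of the row is tipped (angle between any of cup_1, cup_2, cup_3, cup_4's own z axis and vertical above 0.3 rad).
It fails at once if the robot touches one of the first three cups instead of the last (contact force between any of the arm, the fingers and cup_1 above 1 N or contact force between any of the arm, the fingers and cup_2 above 1 N or contact force between any of the arm, the fingers and cup_3 above 1 N).
It fails at once if a bystander is moved more than 20 mm (distance of any of yellow_cup, cover_box, pen, big_jar, slide_carton from where it was at the start of the episode above 0.02 m).
It fails at once if the last cup is squeezed or rammed with more than 38 N (contact force between the fingers and cup_4 above 38 N).
It also fails if it takes over 54 s, if anything falls off the work surface, if the arm or the gripper's body presses on something with over 40 N, if the wrist force passes 120 N, or if a joint passes its speed limit or range.

## Working session

There is one attempt and no reset: what is moved stays moved. The work goes in short steps, Python scripts to look and compute and a tool call to move; the robot and the scene stay as the last step left them, time stands still between calls to the robot, and variables do not carry over. Pictures are saved under pics/ and viewed, and the job is handed in when it is done.

Besides the shell and the picture viewer there is one more tool, called after "Call:" by a JSON object that holds its "api" and its "payload", one argument or row to a line. servo_tool: Moves the arm, as the interface text tells. Its arguments: {"type":"object","properties":{"steps":{"type":"array","items":{"type":"array","items":{"type":"number"}}},"squeeze":{"type":"number"}},"required":["steps"]}

```bash
mkdir -p pics; python3 - <<'E'
from plant import r
import cv2, numpy as np
print(r.get_state(), r.pinch_z)
for n in("side","top"):
    im=r.capture(n); cv2.imwrite(f"pics/{n}0.png",im[:,:,::-1])
    c=r.calibration(n); R=cv2.Rodrigues(np.array(c["rvec"],float))[0]; print(n,np.array(c["K"]).tolist(), (-R.T@np.array(c["tvec"]).ravel()), R.round(3).tolist())
E
```

```text
{'time_s': 0.0, 'joints': array([-4.80634978e+01,  2.05917183e+01,  6.33436188e-01, -2.13380544e-02,
       -7.01351674e+01, -1.65062420e+01]), 'qd': array([ 0.07887109, -0.02014914,  0.12246706, -0.04471023,  0.01989899,
        0.11340526]), 'joint_torque': array([ 1.26032542e-04, -5.82731152e+01,  2.93050522e+01,  6.99721053e+00,
        6.77369404e-03, -1.16172278e-04]), 'tcp_pos': array([ 0.28961668, -0.60916553,  0.22561309]), 'eef_rot': array([ 1.79904702e+02, -7.32124052e-03, -1.54577001e+02]), 'contact_force': array([-0.01282058, -0.25317837, -0.75059881]), 'moment': array([-2.33896205e-02,  2.56048932e-02, -5.22953007e-05]), 'gripper_width': 0.08774032151015232} 0.0188
side [[530.8742937341151, 0.0, 277.0451396734228], [0.0, 530.8742937341151, 208.5355526088084], [0.0, 0.0, 1.0]] [0.49837418 1.31107274 0.9358546 ] [[-0.998, -0.06, 0.016], [-0.047, 0.558, -0.828], [0.04, -0.827, -0.56]]
top [[503.71622852607567, 0.0, 284.6804066367355], [0.0, 503.71622852607567, 207.78508903850815], [0.0, 0.0, 1.0]] [0.47934392 0.01151894 1.33994759] [[-0.022, -1.0, -0.005], [-0.998, 0.023, -0.062], [0.062, 0.003, -0.998]]
```

View pics/top0.png

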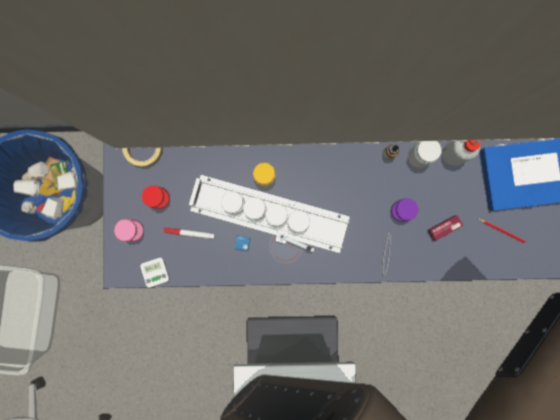

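View pics/side0.png

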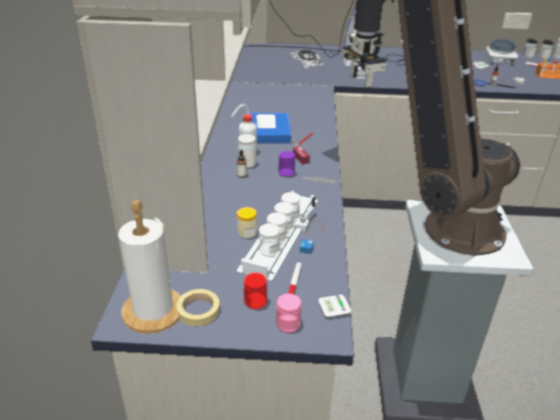

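The top view shows the rail from (195,190), the end stop, to (345,235), the open end. The white lids are at about (232,203), (255,210), (277,215) and (298,223), and the gate's black post is near (311,248). Next I'll enlarge this area.

```bash
python3 - <<'E'
import cv2
im=cv2.imread("pics/top0.png")[165:265,180:360]
cv2.imwrite("pics/top0c.png",cv2.resize(im,None,fx=4.4,fy=4.4,interpolation=cv2.INTER_CUBIC))
im=cv2.imread("pics/side0.png")[180:285,225:335]
cv2.imwrite("pics/side0c.png",cv2.resize(im,None,fx=5.5,fy=5.5,interpolation=cv2.INTER_CUBIC))
E
```

```text
(no output)
```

View pics/top0c.png

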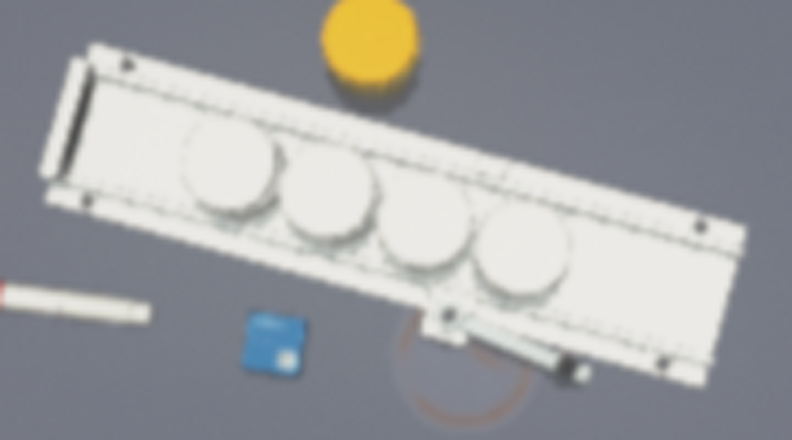

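View pics/side0c.png

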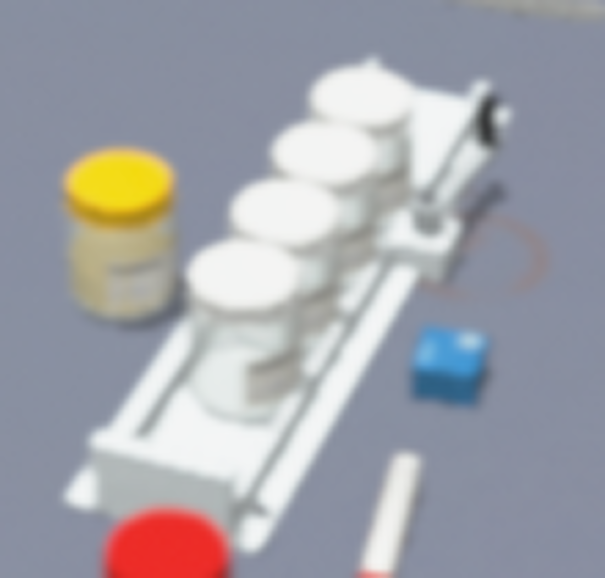

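```bash
cat > h.py <<'E'
import cv2, numpy as np
from plant import r
def cal(n):
    c=r.calibration(n);return np.array(c["K"]),np.array(c["rvec"],float),np.array(c["tvec"],float).ravel()
def ray(n,uv,z):
    K,rv,t=cal(n);R=cv2.Rodrigues(rv)[0];C=-R.T@t
    d=R.T@np.linalg.inv(K)@np.array([uv[0],uv[1],1.]);return C+d*(z-C[2])/d[2]
def proj(n,P):
    K,rv,t=cal(n);return cv2.projectPoints(np.array(P,float).reshape(-1,3),rv,t,K,None)[0].reshape(-1,2)
def cr(x,y,s=4.4,ox=180,oy=165): return ((x+.5)/s-.5+ox,(y+.5)/s-.5+oy)
E
python3 - <<'E'
from h import *
rl=np.array([[-50,-222],[50,-222],[50,190],[-50,190]])/1000.
px=[cr(705,385),cr(745,228),cr(95,42),cr(45,203)]
w=np.array([ray("top",p,.004)[:2] for p in px])
M,_=cv2.estimateAffinePartial2D(rl.astype(np.float32),w.astype(np.float32))
th=np.arctan2(M[1,0],M[0,0]);print("scale",np.hypot(*M[:,0]),"yaw",np.degrees(th),"o",M[:,2])
print((w-(rl@M[:,:2].T+M[:,2]))*1000)
R=np.array([[np.cos(th),-np.sin(th)],[np.sin(th),np.cos(th)]])
o=w.mean(0)-R@rl.mean(0);print(o)
print("side gate check")
for c in [(231,165),(327,192),(424,222),(521,247)]:
    print("cup",R.T@(ray("top",cr(*c),.079)[:2]-o))
post=ray("top",cr(574,365),.064)[:2];print("post",post,R.T@(post-o)); pv=R.T@(ray("top",cr(448,315),.045)[:2]-o);print("pivot",pv)
print('stop',R.T@(ray("top",cr(84,70),.044)[:2]-o),R.T@(ray("top",cr(63,178),.044)[:2]-o))
# overlays
def W(p): return np.r_[o+R@np.array(p[:2]),p[2]]
for n in("top","side"):
    im=cv2.imread(f"pics/{n}0.png")
    im=cv2.resize(im,None,fx=4,fy=4,interpolation=cv2.INTER_CUBIC)
    for P in [[(-.05,-.222,.004),(.05,-.222,.004),(.05,.19,.004),(-.05,.19,.004)],[(-.031,.18,.044),(.031,.18,.044)],[(-.031,-.222,.02),(-.031,.18,.02)]]:
        q=proj(n,[W(p) for p in P]);cv2.polylines(im,[np.int32((q+.5)*4-.5)],True,(0,0,255),1)
    q=proj(n,[W((-.05,-.064,.045))]);cv2.circle(im,tuple(int(v) for v in (q[0]+.5)*4),5,(0,255,0),1)
    im=im[660:1060,720:1440] if n=="top" else im[720:1140,900:1340]
    cv2.imwrite(f"pics/{n}_ov.png",im)
E
```

```text
scale 0.9975158773845056 yaw -16.991730605833624 o [0.55283452 0.07107376]
[[ 0.81861911 -1.14611013]
 [-0.82402387  1.16216976]
 [ 0.89019919 -1.14002793]
 [-0.88480818  1.12395738]]
[0.55284613 0.07111176]
side gate check
cup [-0.00157067  0.07906154]
cup [-0.00158997  0.02206735]
cup [-0.00310121 -0.03583206]
cup [-0.00186869 -0.09284576]
post [ 0.45605382 -0.04625577] [-0.05826828 -0.14053006]
pivot [-0.05023392 -0.06292401]
stop [0.03029236 0.18224486] [-0.03415579  0.17622528]
```

```bash
ls pics
```

```text
side0.png
side0c.png
side_ov.png
top0.png
top0c.png
top_ov.png
```

View pics/top_ov.png

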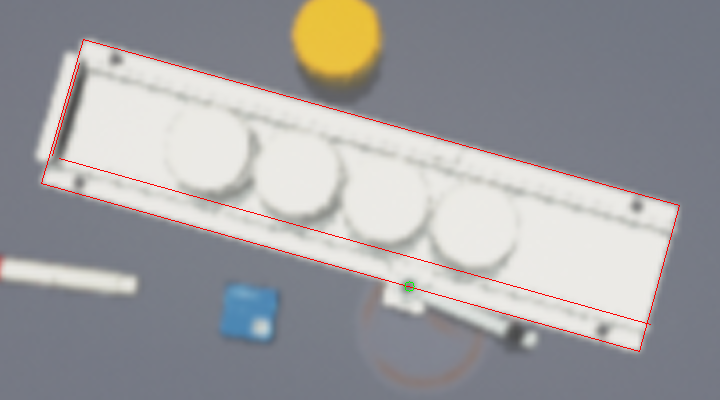

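View pics/side_ov.png

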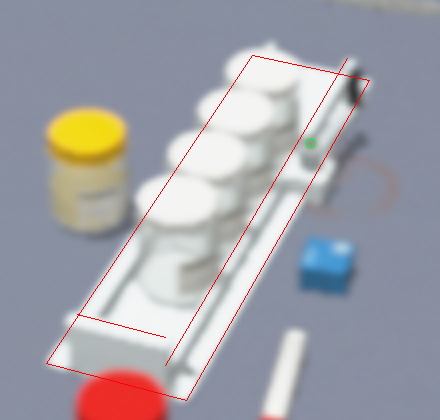

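The row is cup_4 at (298,223), the white lid nearest the rail's open end; the next one inward is cup_3 at (277,215).
- **Look-alikes:** red (155,197), pink (128,231), purple (405,210), yellow-lid (264,174), white jar (427,153). None of these stand in the rail.
- **Crop check:** cup_4 has nothing behind it except open rail. The gate post is at (310,248).

First I'll turn the tool to the rail's yaw and close the fingers.

Call:
{"api": "servo_tool", "payload": {
  "steps": [
    [0,0,0,0,-9.5],
    [0,0,0,0,-9.5],
    [0,0,0,0,-9.5],
    [0,0,0,0,-9.5],
    [0,0,0,0,-9.5],
    [0,0,0,0,0]
  ],
  "squeeze": 5
}}

```text
time_s: 0.85
tcp_pos: [0.2897, -0.6094, 0.2261]
eef_rot: [180.0, 0.0, -107.1]
contact_force: [0.1, -0.4, -0.2]
gripper_width: 0.0333
```

```bash
cat >> h.py <<'E'
th=np.radians(-17.0);RR=np.array([[np.cos(th),-np.sin(th)],[np.sin(th),np.cos(th)]]);O=np.array([.5528,.0711])
def r2w(x,y): return O+RR@np.array([x,y])
def w2r(p): return RR.T@(np.array(p[:2])-O)
def shift(target,z=None):
    s=r.get_state();R=cv2.Rodrigues(np.zeros(3))[0]
    yw=np.radians(s["eef_rot"][2]);d=np.array(target)-s["tcp_pos"][:2]
    return 100*np.array([d@[np.cos(yw),np.sin(yw)],d@[np.sin(yw),-np.cos(yw)]])
E
python3 -c "
from h import *
t=r2w(-.001,-.170);print(t,shift(t),w2r(r.get_state()['tcp_pos']))"
```

```text
[ 0.50214051 -0.09117944] [-55.7799843   -5.03030211] [-0.05265292 -0.72767646]
```

Call:
{"api": "servo_tool", "payload": {
  "steps": [
    [0,-2.5,-0.2,0,0],
    [0,-5,-0.5,0,0],
    [0,-5,-0.5,0,0],
    [0,-5,-0.5,0,0],
    [0,-5,-0.5,0,0],
    [0,-5,-0.5,0,0],
    [0,-5,-0.5,0,0],
    [0,-5,-0.5,0,0]
  ]
}}

```text
time_s: 1.85
tcp_pos: [0.4356, -0.2604, 0.2266]
eef_rot: [-180.0, 0.0, -107.3]
contact_force: [0.8, -1.2, -0.7]
gripper_width: 0.0004
```

Call:
{"api": "servo_tool", "payload": {
  "steps": [
    [0,-5,-0.5,0,0],
    [0,-5,-0.5,0,0],
    [0,-4,-0.4,0,0],
    [0,-3,-0.2,0,0],
    [0,-1.3,-0.2,0,0],
    [0,0,0,0,0],
    [0,0,0,0,0]
  ]
}}

```text
time_s: 2.72
tcp_pos: [0.5058, -0.093, 0.2265]
eef_rot: [180.0, -0.0, -107.2]
contact_force: [-1.2, 0.3, 0.4]
gripper_width: 0.0006
```

```bash
python3 -c "
from h import *
s=r.get_state();print(s['tcp_pos'],s['eef_rot'],s['joints'],s['gripper_width'])
print(w2r(s['tcp_pos']),shift(r2w(-.001,-.170)))
cv2.imwrite('pics/t1.png',r.capture('top')[:,:,::-1]);cv2.imwrite('pics/s1.png',r.capture('side')[:,:,::-1])"
```

```text
[ 0.50583722 -0.09296286  0.22646517] [ 1.79980594e+02 -1.07137114e-02 -1.07164533e+02] [ 1.14827483e+01  5.33795013e+00 -1.93024876e+01  1.08329711e-04
 -6.53817294e+01 -2.86473279e+01] 0.0005918380758002051
[ 0.00305661 -0.17062469] [-0.06130343  0.40583828]
```

View pics/s1.png

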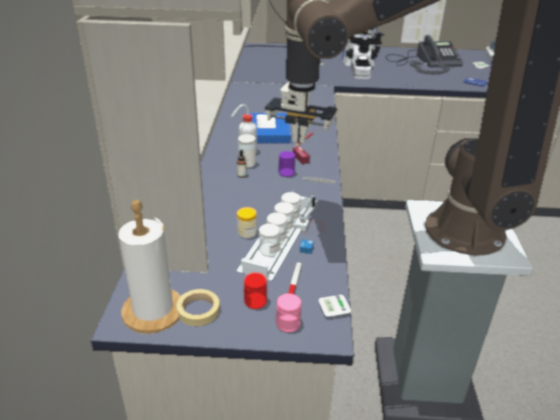

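View pics/t1.png

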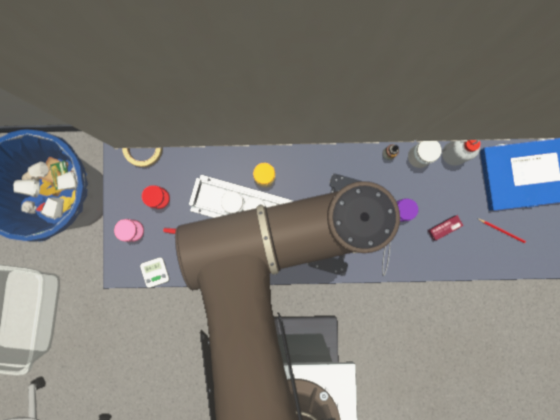

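Call:
{"api": "servo_tool", "payload": {
  "steps": [
    [0,0,0.4,2,0],
    [0,0,0,4,0],
    [0,0,0,4,0],
    [0,0,0,3,0],
    [0,0,0,2,0],
    [0,0,0,0,0],
    [0,0,0,0,0]
  ]
}}

```text
time_s: 3.7
tcp_pos: [0.5029, -0.0915, 0.0774]
eef_rot: [-179.9, 0.0, -107.1]
contact_force: [-0.6, -0.0, 0.1]
gripper_width: 0.0003
```

```bash
python3 -c "
from h import *
s=r.get_state();print(s['tcp_pos'],s['eef_rot'],s['contact_force'])
print(w2r(s['tcp_pos']))
im=r.capture('side')[:,:,::-1][130:290,215:355];cv2.imwrite('pics/s2.png',cv2.resize(im,None,fx=3.7,fy=3.7,interpolation=2))"
```

```text
[ 0.50288951 -0.09152049  0.07739878] [-1.79945477e+02  9.58394689e-03 -1.07098476e+02] [-0.58302207 -0.03523082  0.07887158]
[-0.00018401 -0.17010716]
```

View pics/s2.png

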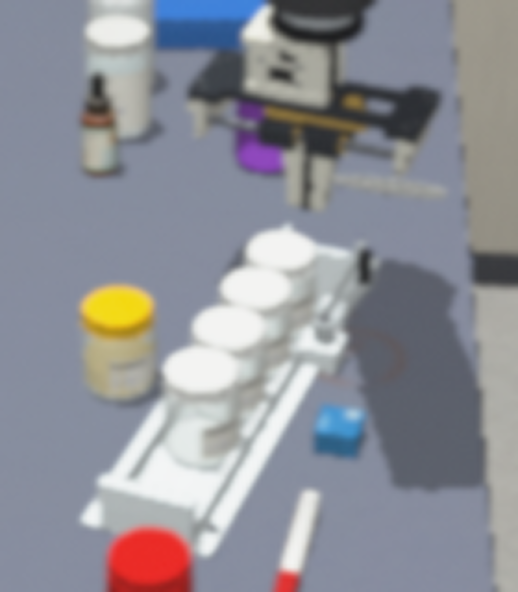

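The closed fingers are behind cup_4 and over the open channel. I'll lower to about 35 mm.

Call:
{"api": "servo_tool", "payload": {
  "steps": [
    [0,0,0,1.5,0],
    [0,0,0,1.5,0],
    [0,0,0,1.2,0],
    [0,0,0,0,0],
    [0,-0.8,0,0,0],
    [0,-0.8,0,0,0],
    [0,-0.6,0,0,0],
    [0,-0.4,0,0,0]
  ]
}}

```text
time_s: 4.75
tcp_pos: [0.5103, -0.0657, 0.0348]
eef_rot: [-180.0, 0.0, -107.0]
contact_force: [-0.7, -0.0, 0.2]
gripper_width: 0.0004
```

```bash
python3 -c "
from h import *
s=r.get_state();print(s['tcp_pos'],s['contact_force'])
print(w2r(s['tcp_pos']))
im=r.capture('side')[:,:,::-1][130:290,215:355];cv2.imwrite('pics/s3.png',cv2.resize(im,None,fx=3.7,fy=3.7,interpolation=2))"
```

```text
[ 0.51033063 -0.06568097  0.0348132 ] [-0.68985373 -0.0014865   0.18912856]
[-0.00062277 -0.14322114]
```

View pics/s3.png

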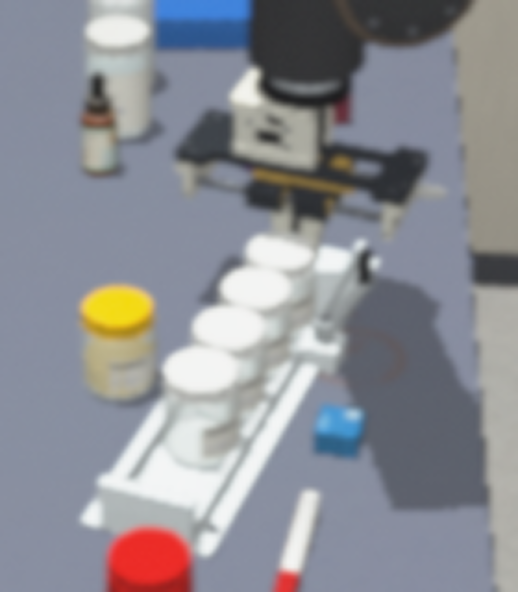

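Call:
{"api": "servo_tool", "payload": {
  "steps": [
    [0,-0.3,0,0,0],
    [0,-0.3,0,0,0],
    [0,-0.3,0,0,0],
    [0,-0.3,0,0,0],
    [0,-0.4,0,0,0],
    [0,-0.4,0,0,0],
    [0,-0.4,0,0,0],
    [0,-0.4,0,0,0]
  ]
}}

```text
time_s: 5.8
tcp_pos: [0.5182, -0.0394, 0.0345]
eef_rot: [180.0, -0.0, -107.1]
contact_force: [-0.7, -4.2, 0.9]
gripper_width: 0.0004
```

```bash
python3 -c "
from h import *
s=r.get_state();print(s['tcp_pos'],s['contact_force'])
print(w2r(s['tcp_pos']))
im=r.capture('side')[:,:,::-1][130:290,215:355];cv2.imwrite('pics/s4.png',cv2.resize(im,None,fx=3.7,fy=3.7,interpolation=2))"
```

```text
[ 0.51819756 -0.0393784   0.03452933] [-0.71385693 -4.23148475  0.91803134]
[-0.00078972 -0.1157678 ]
```

View pics/s4.png

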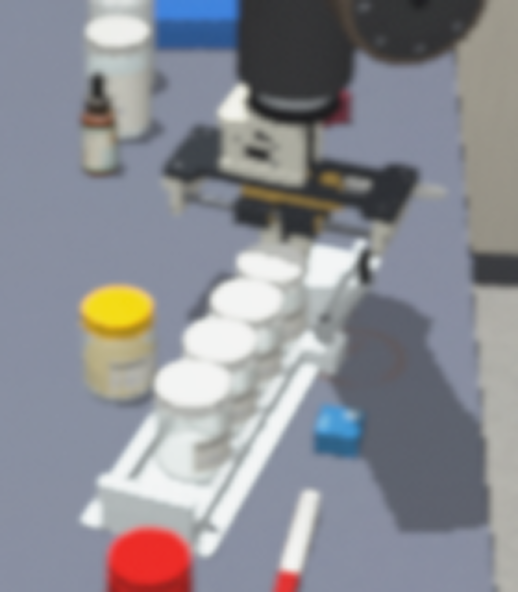

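The whole row is moving as one train, upright, with about 4 N of push. I'll keep pushing.

Call:
{"api": "servo_tool", "payload": {
  "steps": [
    [0,-0.4,0,0,0],
    [0,-0.4,0,0,0],
    [0,-0.4,0,0,0],
    [0,-0.4,0,0,0],
    [0,-0.4,0,0,0],
    [0,-0.4,0,0,0],
    [0,-0.4,0,0,0],
    [0,-0.4,0,0,0]
  ]
}}

```text
time_s: 6.85
tcp_pos: [0.5277, -0.0087, 0.0346]
eef_rot: [-180.0, 0.0, -107.1]
contact_force: [-1.1, -3.8, 0.9]
gripper_width: 0.0003
```

Call:
{"api": "servo_tool", "payload": {
  "steps": [
    [0,-0.4,0,0,0],
    [0,-0.4,0,0,0],
    [0,-0.3,0,0,0],
    [0,-0.2,0,0,0]
  ]
}}

```text
time_s: 7.35
tcp_pos: [0.5315, 0.0037, 0.0345]
eef_rot: [180.0, -0.0, -107.1]
contact_force: [-1.1, -3.5, 1.0]
gripper_width: 0.0002
```

```bash
python3 -c "
from h import *
s=r.get_state();print(s['tcp_pos'],s['contact_force'])
print(w2r(s['tcp_pos']))
im=r.capture('side')[:,:,::-1][130:290,215:355];cv2.imwrite('pics/s5.png',cv2.resize(im,None,fx=3.7,fy=3.7,interpolation=2))"
```

```text
[0.53146939 0.00366856 0.03454012] [-1.08388013 -3.51978693  0.95520889]
[-0.00068352 -0.07072148]
```

View pics/s5.png

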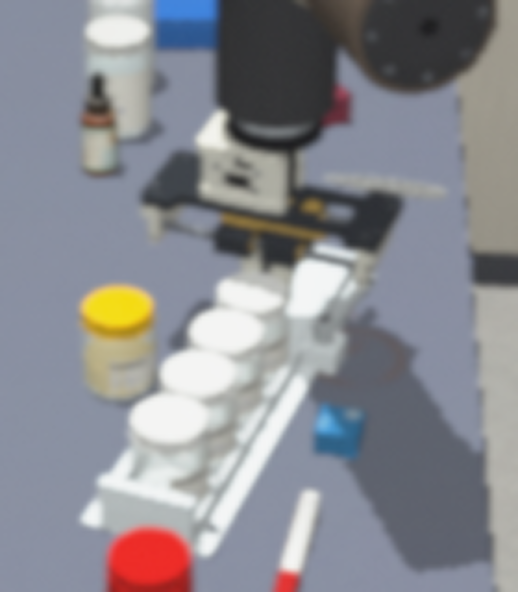

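Call:
{"api": "servo_tool", "payload": {
  "steps": [
    [0,-0.2,0,0,0],
    [0,-0.2,0,0,0],
    [0,-0.2,0,0,0]
  ]
}}

```text
time_s: 7.78
tcp_pos: [0.5332, 0.0093, 0.0346]
eef_rot: [-180.0, 0.0, -107.1]
contact_force: [-1.7, -4.9, 0.6]
gripper_width: 0.0007
```

Call:
{"api": "servo_tool", "payload": {
  "steps": [
    [0,-0.15,0,0,0],
    [0,-0.1,0,0,0]
  ]
}}

```text
time_s: 8.02
tcp_pos: [0.5336, 0.0114, 0.0345]
eef_rot: [180.0, -0.0, -107.1]
contact_force: [-2.3, -7.9, 2.9]
gripper_width: -0.0
```

```bash
python3 -c "
from h import *
s=r.get_state();print(s['tcp_pos'],s['contact_force'])
print(w2r(s['tcp_pos']))"
```

```text
[0.53361766 0.01137352 0.03450701] [-2.31185286 -7.89780181  2.88220168]
[-0.00088183 -0.06272509]
```

Call:
{"api": "servo_tool", "payload": {
  "steps": [
    [0,-0.1,0,0,0],
    [0,0,0,0,0]
  ]
}}

```text
time_s: 8.28
tcp_pos: [0.5334, 0.0116, 0.0345]
eef_rot: [179.9, -0.1, -107.1]
contact_force: [-2.4, -9.0, 3.2]
gripper_width: 0.0004
```

```bash
python3 -c "
from h import *
s=r.get_state();print(s['tcp_pos'],s['contact_force'])
print(w2r(s['tcp_pos']))
im=r.capture('side')[:,:,::-1][180:290,215:325];cv2.imwrite('pics/s6.png',cv2.resize(im,None,fx=5.4,fy=5.4,interpolation=2))"
```

```text
[0.53337022 0.01156834 0.03452073] [-2.44337455 -8.95276855  3.16139363]
[-0.00117542 -0.06261113]
```

View pics/s6.png

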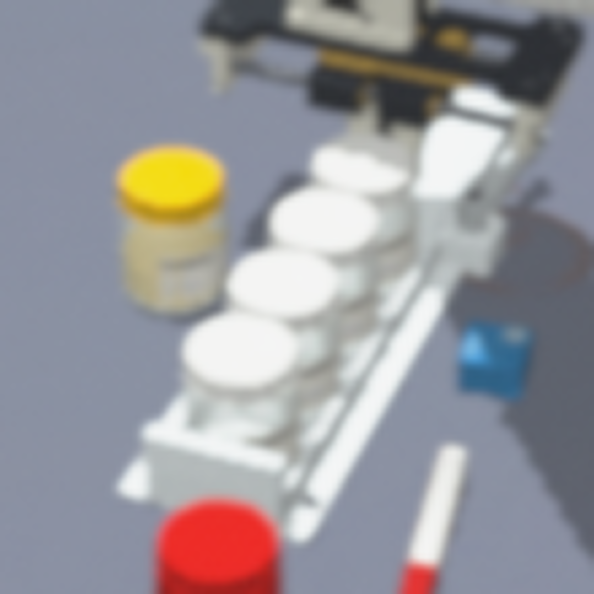

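```bash
cat >> h.py <<'E'
def ov(n,name,crop,s,ys=(.151,.093,.035,-.023),x=-.002):
    im=r.capture(n)[:,:,::-1].copy();im=cv2.resize(im,None,fx=s,fy=s,interpolation=2)
    a=np.linspace(0,2*np.pi,60)
    for y in ys:
        q=proj(n,[np.r_[r2w(x+.029*np.cos(t),y+.029*np.sin(t)),.079] for t in a])
        cv2.polylines(im,[np.int32((q+.5)*s-.5)],True,(0,0,255),1)
    x0,x1,y0,y1=[int(v*s) for v in crop];cv2.imwrite(name,im[y0:y1,x0:x1])
E
python3 -c "
from h import *
ov('side','pics/s7.png',(215,325,180,290),5.4)"
```

```text
(no output)
```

View pics/s7.png

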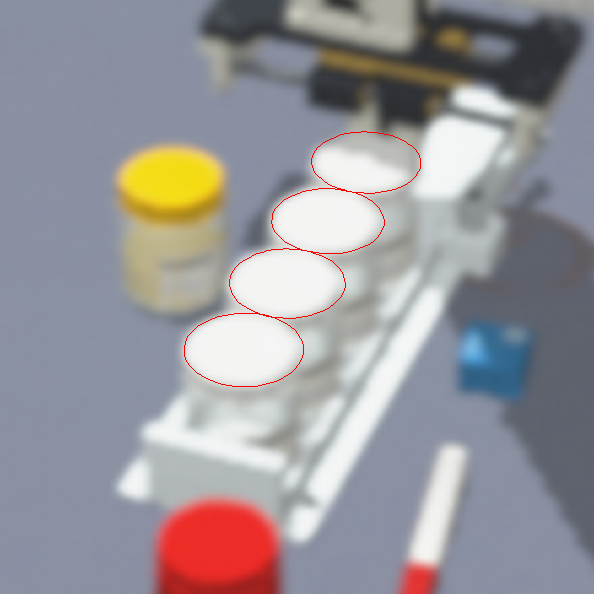

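The row is home: the four lids match the predicted home circles, and the force rose to 9 N against the stop. I'll back straight off, then rise.

Call:
{"api": "servo_tool", "payload": {
  "steps": [
    [0,0.3,0,0,0],
    [0,0.6,0,0,0],
    [0,1.5,0,0,0],
    [0,3,0,0,0],
    [0,3,0,0,0],
    [0,2,0,-2,0],
    [0,0,0,-4,0],
    [0,0,0,-4,0]
  ]
}}

```text
time_s: 9.38
tcp_pos: [0.5031, -0.0878, 0.1356]
eef_rot: [180.0, -0.0, -107.1]
contact_force: [0.2, 0.3, 0.2]
gripper_width: 0.0002
```

Call:
{"api": "servo_tool", "payload": {
  "steps": [
    [0,0,2,-2,10],
    [0,0,0,0,10],
    [0,0,0,0,10],
    [0,0,0,0,10],
    [0,0,0,0,10],
    [0,0,0,0,10],
    [0,0,0,0,10],
    [0,0,0,0,10]
  ]
}}

```text
time_s: 10.38
tcp_pos: [0.4843, -0.0815, 0.1546]
eef_rot: [180.0, 0.0, 172.6]
contact_force: [-0.5, 0.3, 0.1]
gripper_width: 0.0004
```

Call:
{"api": "servo_tool", "payload": {
  "steps": [
    [0,0,0,0,10],
    [0,0,0,0,6],
    [0,0,0,0,0],
    [0,0,0,0,0]
  ]
}}

```text
time_s: 10.88
tcp_pos: [0.4844, -0.0813, 0.1546]
eef_rot: [180.0, 0.0, 157.0]
contact_force: [0.4, -0.2, -0.1]
gripper_width: 0.0008
```

```bash
python3 -c "
from h import *
s=r.get_state();print(s['tcp_pos'],s['contact_force'],s['eef_rot'],s['joints'])
print(w2r(s['tcp_pos']), shift(r2w(-.093,-.135)))
ov('side','pics/s8.png',(195,345,150,290),4)
cv2.imwrite('pics/t8.png',cv2.resize(r.capture('top')[165:265,180:360,::-1],None,fx=4.4,fy=4.4,interpolation=2))"
```

```text
[ 0.48443493 -0.08126252  0.15458219] [ 0.4076459  -0.22078045 -0.05743019] [1.79990336e+02 6.62677811e-03 1.57047883e+02] [ 1.34579702e+01  6.75670123e+00 -2.78933558e+01 -4.67347913e-03
 -5.53388737e+01 -1.26407429e+02]
[-0.02083135 -0.16569301] [7.49623598 2.30438495]
```

View pics/s8.png

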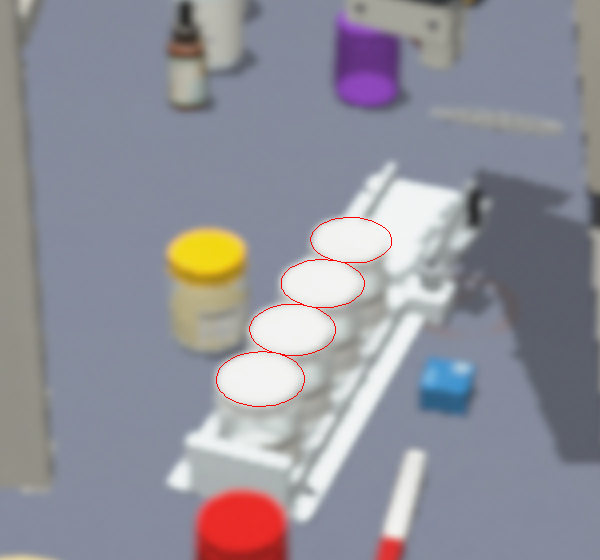

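View pics/t8.png

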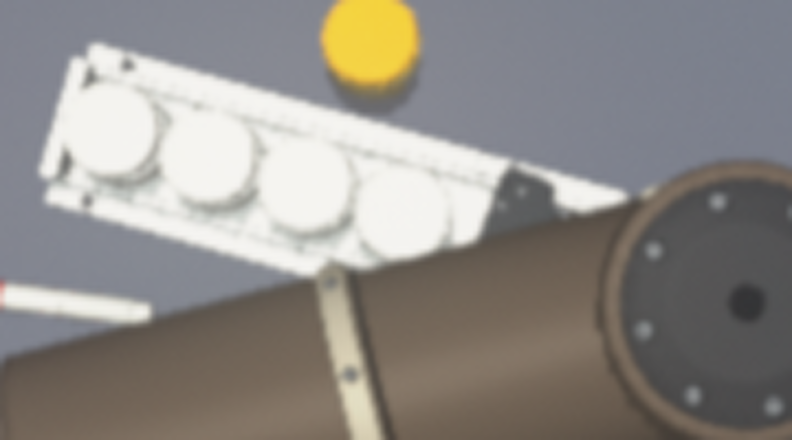

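Call:
{"api": "servo_tool", "payload": {
  "steps": [
    [0,2,0.6,0,0],
    [0,2.5,0.8,0,0],
    [0,2,0.6,0,0],
    [0,1,0.3,0,0],
    [0,0,0,2,0],
    [0,0,0,3,0],
    [0,0,0,1,0],
    [0,0,0,0,0]
  ]
}}

```text
time_s: 11.98
tcp_pos: [0.4246, -0.0306, 0.0944]
eef_rot: [-179.9, -0.1, 156.9]
contact_force: [0.2, -0.9, -0.6]
gripper_width: 0.0005
```

```bash
python3 -c "
from h import *
s=r.get_state();print(s['tcp_pos'],s['contact_force'],s['eef_rot'],s['joints'])
print(w2r(s['tcp_pos']), shift(r2w(-.093,-.135)), w2r(ray('side',(475/4+195,192/4+150),.064)))
ov('side','pics/s9.png',(195,345,150,290),4,())"
```

```text
[ 0.42456674 -0.03061895  0.09436569] [ 0.20480766 -0.90628708 -0.59122391] [-1.79931972e+02 -5.01802200e-02  1.56947537e+02] [ 2.26677725e+01  4.83957595e+00 -3.98245822e+01  1.62420527e-02
 -4.54195809e+01 -1.35731615e+02]
[-0.09289033 -0.13476609] [ 0.00843932 -0.02441691] [-0.06151118 -0.13785439]
```

View pics/s9.png

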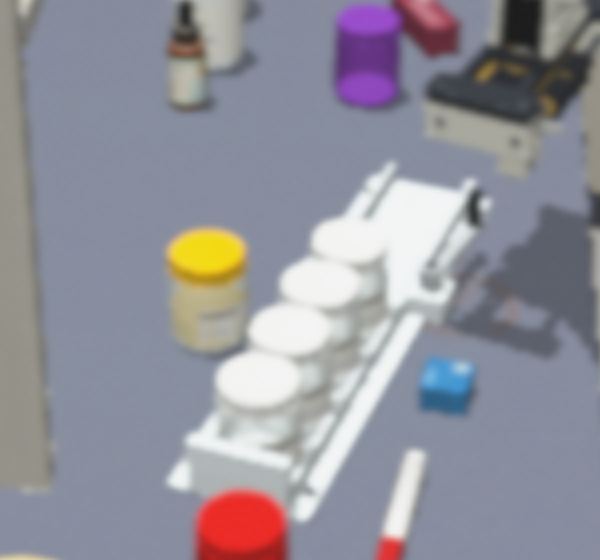

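Call:
{"api": "servo_tool", "payload": {
  "steps": [
    [0,0,0,2,0],
    [0,0,0,2,0],
    [0,0,0,1.1,0],
    [0,0,0,0,0],
    [0,-0.5,0,0,0],
    [0,-0.5,0,0,0],
    [0,-0.3,0,0,0],
    [0,0,0,0,0]
  ]
}}

```text
time_s: 13.02
tcp_pos: [0.4368, -0.0356, 0.0437]
eef_rot: [180.0, 0.0, 156.9]
contact_force: [0.8, -0.1, 0.5]
gripper_width: 0.0006
```

```bash
python3 -c "
from h import *
s=r.get_state();print(s['tcp_pos'],s['contact_force'],s['eef_rot'])
print(w2r(s['tcp_pos']))
ov('side','pics/s10.png',(195,345,150,290),4,())"
```

```text
[ 0.43682995 -0.03563803  0.04367313] [ 0.80105273 -0.06533874  0.54059353] [1.79989871e+02 9.88666588e-03 1.56903030e+02]
[-0.07969553 -0.13598044]
```

View pics/s10.png

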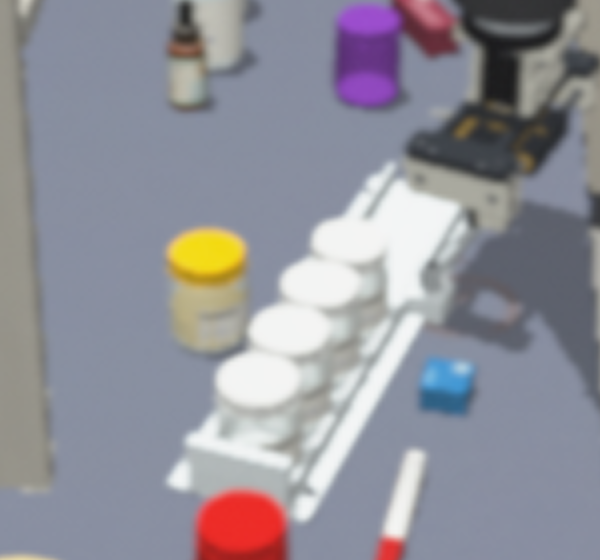

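Call:
{"api": "servo_tool", "payload": {
  "steps": [
    [0,-0.3,0,0,0],
    [0,-0.3,0,0,0],
    [0,-0.53,-0.1,0,-4],
    [0,-0.8,-0.11,0,-6],
    [0,-0.8,-0.11,0,-6],
    [0,-0.8,-0.11,0,-6],
    [0,0,0,0,0]
  ]
}}

```text
time_s: 13.95
tcp_pos: [0.4694, -0.0497, 0.0434]
eef_rot: [-180.0, -0.0, 178.9]
contact_force: [0.1, 0.0, -0.4]
gripper_width: 0.0003
```

```bash
cat >> h.py <<'E'
def gate():
    s=r.get_state();p=w2r(s['tcp_pos'])-np.array([-.05,-.064]);a=np.radians(s['eef_rot'][2]-163)
    u=np.array([np.sin(a),-np.cos(a)]);t=np.array([np.cos(a),np.sin(a)])
    print('a',(np.degrees(a)+180)%360-180,'u,t mm',p@u*1000,p@t*1000,'z',s['tcp_pos'][2],'F rail',RR.T@s['contact_force'][:2],s['contact_force'][2],'t',s['time_s'])
E
python3 -c "
from h import *
gate()
ov('side','pics/s11.png',(195,345,150,290),4,())"
```

```text
a 15.864838769077807 u,t mm 74.50568078338438 -15.383402506294317 z 0.04340351251605669 F rail [0.06903193 0.0686251 ] -0.3951511688799794 t 13.95
```

View pics/s11.png

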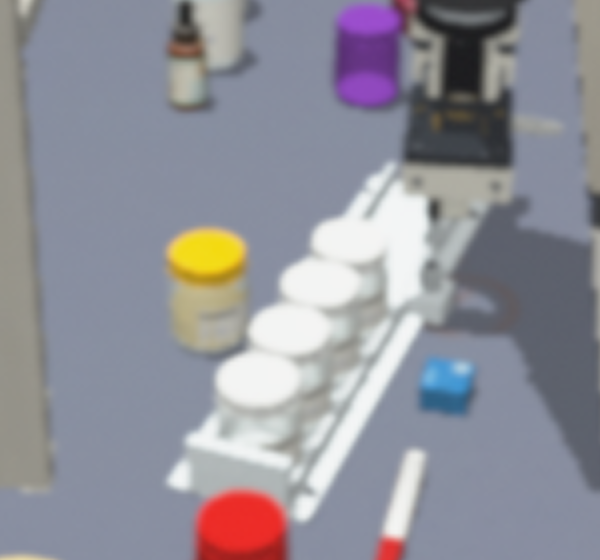

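The tool is tracking the arc and the gate is swinging with it. I'll continue.

Call:
{"api": "servo_tool", "payload": {
  "steps": [
    [0,-0.8,-0.11,0,-6],
    [0,-0.8,-0.11,0,-6],
    [0,-0.8,-0.11,0,-6],
    [0,-0.8,-0.11,0,-6],
    [0,-0.8,-0.11,0,-6],
    [0,-0.8,-0.11,0,-6],
    [0,-0.8,-0.11,0,-6],
    [0,0,0,0,0]
  ]
}}

```text
time_s: 15.0
tcp_pos: [0.5238, -0.0405, 0.0435]
eef_rot: [180.0, 0.0, -139.2]
contact_force: [-0.3, -0.3, -0.2]
gripper_width: 0.0003
```

```bash
python3 -c "
from h import *
gate()
ov('side','pics/s12.png',(195,345,150,290),4,())"
```

```text
a 57.7967384478693 u,t mm 73.71319041330975 -14.105202818674378 z 0.04346191227673319 F rail [-0.17335499 -0.40716784] -0.2304941280916862 t 15.0
```

View pics/s12.png

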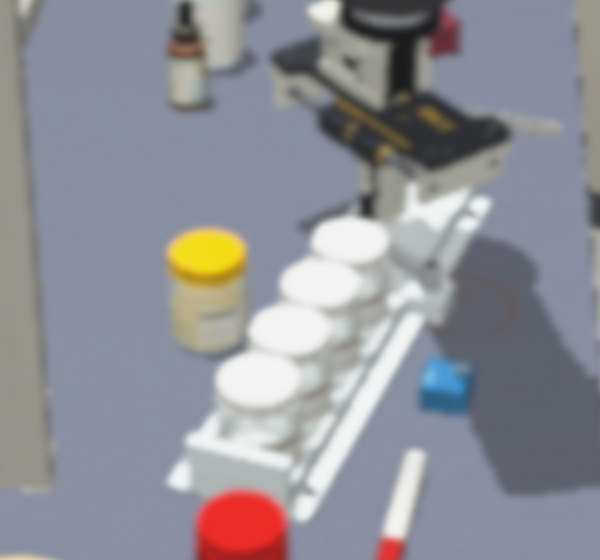

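Call:
{"api": "servo_tool", "payload": {
  "steps": [
    [0,-0.8,-0.12,0,-6],
    [0,-0.8,-0.12,0,-6],
    [0,-0.8,-0.12,0,-6],
    [0,-0.53,-0.1,0,-4],
    [0,-0.4,-0.08,0,-3],
    [0,-0.4,-0.08,0,-3],
    [0,0,0,0,0]
  ]
}}

```text
time_s: 15.92
tcp_pos: [0.5508, -0.0151, 0.0435]
eef_rot: [180.0, 0.0, -111.2]
contact_force: [-0.3, -0.4, -0.0]
gripper_width: 0.0004
```

```bash
python3 -c "
from h import *
gate()
ov('side','pics/s13.png',(195,345,150,290),4,())"
```

```text
a 85.7682749341501 u,t mm 74.44729720894333 -13.565719232535272 z 0.04352232581839784 F rail [-0.13315166 -0.45801116] -0.01704747852223541 t 15.925
```

View pics/s13.png

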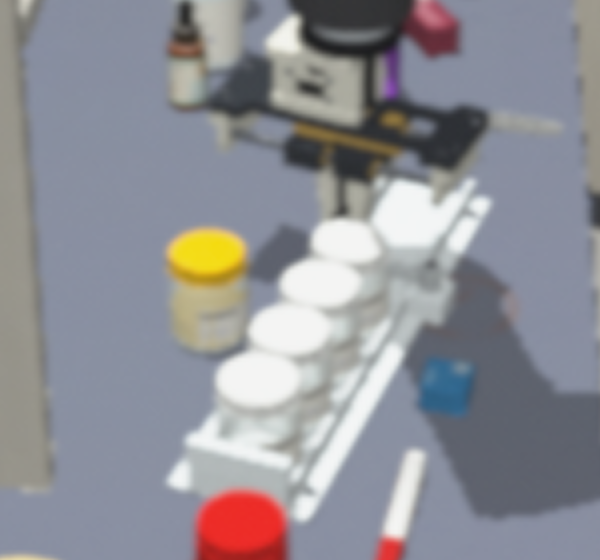

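Call:
{"api": "servo_tool", "payload": {
  "steps": [
    [0,-0.25,-0.05,0,-2],
    [0,-0.25,-0.05,0,-2],
    [0,-0.1,0,0,0],
    [0,0,0,0,0]
  ]
}}

```text
time_s: 16.48
tcp_pos: [0.5529, -0.0119, 0.0435]
eef_rot: [179.9, -0.2, -107.0]
contact_force: [-1.0, -12.1, 3.4]
gripper_width: 0.0005
```

```bash
python3 -c "
from h import *
gate()"
```

```text
a 89.95422105089602 u,t mm 74.35314948672028 -15.298490908347468 z 0.04350464994366738 F rail [  2.56320742 -11.91048883] 3.4189273632483337 t 16.475
```

That is 12 N against the gate's stop, where friction alone needs only about 0.5 N, and the geometry gives about 90°. I'll back off and check.

Call:
{"api": "servo_tool", "payload": {
  "steps": [
    [0,0.3,0,0,0],
    [0,0.7,0,0,0],
    [0,2,0,0,0],
    [0,3,0,0,0],
    [0,3,0,-2,0],
    [0,3,0,-4,0],
    [0,4,0,-4,0],
    [0,4,0,-4,0]
  ]
}}

```text
time_s: 17.48
tcp_pos: [0.4942, -0.2027, 0.1849]
eef_rot: [-180.0, 0.0, -107.1]
contact_force: [1.2, 0.2, 0.2]
gripper_width: 0.0008
```

Call:
{"api": "servo_tool", "payload": {
  "steps": [
    [0,5,0,-2,0],
    [0,5,0,0,0],
    [0,5,0,0,0],
    [0,5,0,0,0],
    [0,5,0,0,0],
    [0,3,0,0,0],
    [0,0,0,0,0],
    [0,0,0,0,0]
  ]
}}

```text
time_s: 18.48
tcp_pos: [0.4125, -0.4686, 0.2033]
eef_rot: [180.0, 0.0, -107.1]
contact_force: [0.0, -0.2, -0.0]
gripper_width: 0.0004
```

```bash
python3 -c "
from h import *
gate()
ov('side','pics/s14.png',(195,345,150,290),4)
ov('top','pics/t14.png',(180,360,165,265),4.4)"
```

```text
a 89.88623914978956 u,t mm 74.60143780359581 -492.98682780366414 z 0.2033089129594544 F rail [ 0.08499519 -0.16007069] -0.022083052588180073 t 18.475
```

View pics/s14.png

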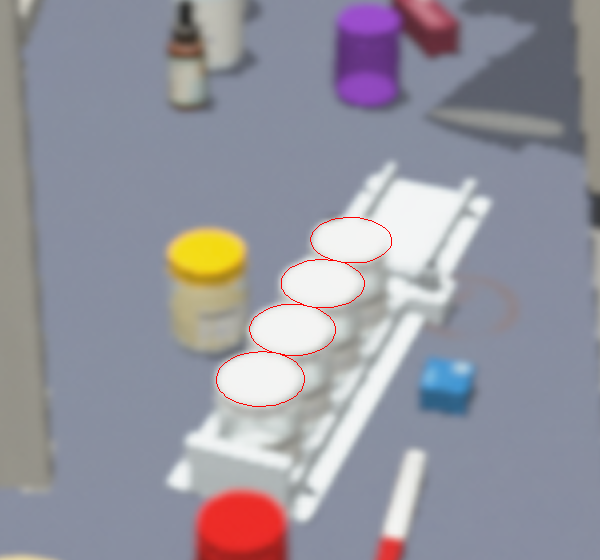

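View pics/t14.png

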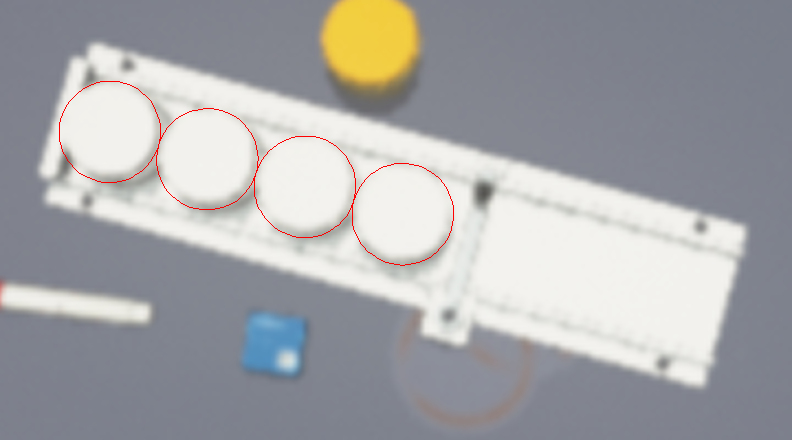

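```bash
python3 -c "
from h import *
p=w2r(ray('top',cr(484,190),.064));q=w2r(ray('top',cr(448,315),.045));d=p-q;print(p,q,np.arctan2(d[0],-d[1]))
print(r.close_job())"
```

```text
[ 0.02468512 -0.06359296] [-0.05018416 -0.06290652] 1.5616280429007037
the job is handed in; nothing more can be done
None
```

I pushed the row home using cup_4 only, then swung the gate shut by its black post and handed the job in. The arm had finished at about 18.5 s of the 54 s allowed, and `close_job` gives no verdict, so I can't confirm the judging.

- **Row:** The closed fingertips pushed at about 35 mm height with roughly 4 N. The force rose to 9 N at the end stop. After I backed off, all four lids matched their predicted home positions in both cameras to about 1–2 mm, upright and touching.
- **Gate:** I followed the arc with the fingers until the force reached 12 N at the gate's stop. The last top picture puts the post at rail (25, −64) mm, which is a gate angle of about 1.56 rad, against the 1.45 needed.
- **Other objects:** The yellow cup, blue box and pen look unmoved in the pictures. The arm's moves stayed away from the big jar and slide carton, but I did not measure those two at the end. The gripper is clear of everything.
- **Disagreement:** The rail overlay in the side view sat about 2–3 mm off. The calibration is stated good to about 2 mm, and this did not affect the moves.

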